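# Find the heavy side of a lapidary wheel on the balancing stand and hold it down

### The arm

A 7-joint arm with a two-finger parallel gripper is mounted at the origin on the work surface. World frame = base frame: x ahead of the robot, y to its left, z up, the work surface at z = 0. Lengths are in m, angles in rad, forces in N, time in s.
With the tool pointing down it reaches from about 0.425 to 0.875 m from the base axis. Payload 4.7 kg.
Tool frame: the origin (TCP) lies midway between the tips of the shut fingers; the grasp point (between the pads) lies 19 mm behind it (ctrl.grip_point_offset is the distance from the TCP to the grasp point, in m); z points along the fingers, y is the line along which they close (so a half turn about z gives the same grasp; the last joint's range is limited). The gripper opens to 87 mm and grips with 3 to 60 N. Pads are 19 mm wide; open, the fingers measure 117 mm over their backs; the gripper's body (75 mm by 190 mm) begins 51 mm behind the grasp point.
Start: joints at [-1.23, 0.321, -0.07, 1.45, 0.023, 1.371, -0.057], TCP at [0.209, 0.616, 0.223] pointing down, gripper open.
Joint ranges: [-2.86, 2.86], [-0.3, 2.09], [-1.38, 1.24], [0.06, 2.45], [-1.56, 4.7], [0.09, 2.05], [-2.69, 2.69]. Speed limits (rad/s): [2.57, 2.57, 3.14, 3.14, 3.14, 3.14, 3.14].

### API

Orientations are given as a rotation vector (axis times angle).
In Python, from bench import ctrl gives the robot as it stands.
- The arm moves only by the tool move_arm, never from a script. Its argument "increments" is text: rows parted by semicolons, each of 7 numbers parted by spaces: the shift along the world's x, y, z in mm, then the turn, a rotation vector about the world's x, y, z in degrees, then the closure in counts, from 0 (fully open) to 255 (shut). A call has exactly 8 rows; each row shifts and turns the commanded pose from where the row before left it; what a row does not reach is not made up. A row lasts 1/12 s, in which the tool goes at most 41.7 mm and 7.16 degrees, less where a joint would pass 70% of its speed; a pose out of reach is approached as far as the arm can. A call with a gripper value outside its range is refused whole. The fingers move at their own pace and stop on an object; "grip_force" is the grip in N (left out, the last holds). Time passes only in rows, so rows that do not move let the fingers close, or fill a call up. It gives the time, the measured TCP pose, the force, the opening and the grip force at its end, in the units of the state.
- ctrl.get_state(): the state, without advancing time (a new reading comes with each control period).
- ctrl.get_image(name): name is "side" or "top" or "wrist"; returns a dict with "frame" (420x560x3 uint8, red, green, blue), "depth" (420x560 float32, m along the optical axis (not along the pixel's ray), 0 where there is no reading), "fx", "fy", "cx", "cy" (pixels), "position" and "orientation" of the camera in the world. Camera axes: x right, y down, z forward; pixel columns grow to the right and rows downward; lengths in m; the calibration is good to about 2 mm. A picture is of the moment at which its call begins.
- ctrl.close_job(): hands the job in; it is judged then, once.
Trained networks look in a picture, given as the dict that the camera call returned (one of the last four; its "shot" number tells which), for a name from the list of things; names that differ only in an ending like _2 or _b are one class to them, and where a whole thing is asked for, a point or a joint stands for the part that bears it (a point fixed in the world has none). Each returns a list of dicts, best first, with "score" (0 to 1); they miss things now and then, are a little off and sometimes report something else, mostly with a low value. They report only what shows in the picture. A call takes as long as a camera call. They do not tell look-alikes from the thing itself.
- ctrl.find_in(target, picture): "centre" ([x, y, z] in m, in world coordinates, good to about 4 mm: the middle of the surface that is visible of it).
- ctrl.silhouettes(target, picture): "region" (420x560 bool, what is visible of it).
The state is a dict: "time": time; "joint_positions": joint angles; "qd": joint speeds; "joint_torque": joint torques, N m; "position": TCP position; "tool_rot": TCP orientation; "ft_force": force on the tool from outside, world axes, zero at the start; "torque": the same for the moment, N m; "grip_width": opening from 0.0 (shut) to 1.0 (fully open); "grip_force": force on a finger pad.
Only numpy, scipy, OpenCV 4.12 (cv2) and the standard library are available. Lean on these libraries where they do the work, as an engineer would, in place of code of your own. Each camera call takes 0.05 s, during which the arm holds its last target. There are 200 camera calls.

### The job

Lift the green grinding wheel with its steel arbor out of the wooden rest, set the arbor down in both V-notches of the balancing stand without dropping it, and let go. One side of the wheel is heavier, which cannot be seen: turn the wheel on the stand by hand to find that side, allowing for the rub in the notches, which can stop it well short of true. Finish with the fingers holding the wheel still in the notches, its heavy side straight down; leave the reel, marker, jar and scissors alone.

Things in the scene. Friction and masses are not known exactly. Their poses are not given: they have to be found in the camera images.
- wheel: Grinding wheel: green-grey disc 120 mm across, 25 mm thick; on each face a steel flange 50 mm across, 8 mm thick (outer 35 mm bare); steel arbor 12 mm thick, 8 mm beyond 46 mm from the middle, reaching 78 mm either side. 0.85 kg. Origin at the centre, x along the arbor. One side is denser (as if 70 g lay 40 mm from the arbor); which side differs every time, unlinked to the arrow.
- wheel_mark (a point): Point on the rim of the wheel, 60 mm from its centre along the wheel's z, where the white arrow painted on both faces ends and crosses the rim. It points up at the start and only shows how far the wheel has turned.
- stand: Balancing stand: green base 200 x 150 mm, 24 mm high, two steel uprights 110 mm apart along its x (14 mm thick, 60 mm wide below, tops 110 mm above the counter), each with a 90 degree V-notch in its top, 31 mm wide, 16 mm deep. Origin on the counter under its middle. Fixed. Let go in it, the wheel rocks heavy side down, but the notches rub: it may stay up to 30 degrees off to either side.
- stand_seat (a point): Where the wheel's centre comes to lie when the arbor rests in both notches of the stand: midway between the uprights, 100 mm above the counter. x runs along the arbor's line, z up. The arbor may lie either way round.
- rest: Wooden rest in which the wheel starts: base 110 x 130 mm, two cheeks 76 mm apart along its x with V-notches that hold the arbor 78 mm above the counter, with so much rub that the wheel does not turn there. Origin on the counter under its middle, x along the arbor, z up. Fixed.
- spool: White reel of beading thread lying flat, 52 mm in diameter, 18 mm high; origin at its underside. Loose; leave it.
- marker: White marker pen with a blue cap, 125 mm long, 13 mm thick, lying along its x; origin at its underside. Loose; leave it.
- jar: Glass jar of blue beads with a brass lid, 62 mm in diameter, 86 mm high; origin at its underside. Loose; leave it.
- scissors: Scissors with red-orange loops, 170 mm long, lying on the bead tray; origin at their pivot's underside. Loose; leave them.
There are look-alikes about, which are no part of the job. Of the things like the wheel, leave any that is yellow; of the rest the smaller one is meant.

How it is judged:
On the way, in this order (a step that is already met when the one before it is completed fails the run):
1. the arbor lies in both notches of the balancing stand and the fingers have let go of the wheel (x of wheel in the frame of stand_seat between -0.02 and 0.02 m and y of wheel in the frame of stand_seat between -0.004 and 0.004 m and z of wheel in the frame of stand_seat between -0.004 and 0.004 m and angle between the x axis of wheel and the x axis of stand_seat, either way round below 0.06 rad and contact force between wheel and stand above 0.5 N and contact force between the fingers and wheel below 0.05 N), for 0.3 s.
2. the fingers turn the wheel while it lies on the stand (x of wheel in the frame of stand_seat between -0.02 and 0.02 m and y of wheel in the frame of stand_seat between -0.004 and 0.004 m and z of wheel in the frame of stand_seat between -0.004 and 0.004 m and angle between the x axis of wheel and the x axis of stand_seat, either way round below 0.06 rad and contact force between the fingers and wheel above 0.5 N and angular speed of wheel above 0.15 rad/s), for 0.1 s.
At the end, for the whole second after the job is handed in: The arbor lies in both notches (within 4 mm of its seat, 3 degrees of the stand's line, 20 mm endways), the fingers press on the wheel with over 3 N, it is still, its heavy side is within 10 degrees of straight down, and spool, marker, jar and scissors are within 15 mm of where they were (x of wheel in the frame of stand_seat between -0.02 and 0.02 m and y of wheel in the frame of stand_seat between -0.004 and 0.004 m and z of wheel in the frame of stand_seat between -0.004 and 0.004 m and angle between the x axis of wheel and the x axis of stand_seat, either way round below 0.06 rad and angle between heavy_side_c0's own z axis and vertical below 0.175 rad and contact force between the fingers and wheel above 3 N and angular speed of wheel below 0.3 rad/s and linear speed of wheel below 0.03 m/s and distance of each of spool, marker, jar, scissors from where it was at the start of the episode below 0.015 m); the arm keeps its last pose, push and grip.
It fails at once if a bystander is knocked from its place (distance of any of spool, marker, jar, scissors from where it was at the start of the episode above 0.02 m).
It fails at once if the wheel falls to the counter, or is dropped from more than about a centimetre (height (world z) of wheel below 0.068 m or (contact force between the fingers and wheel below 0.05 N and linear speed of wheel above 0.5 m/s)).
It also fails if it takes over 64 s, if anything falls off the work surface, if the arm or the gripper's body presses on something with over 40 N, if the wrist force passes 120 N, or if a joint passes its speed limit or range.

## Working session

There is one attempt and no reset: what is moved stays moved. The work goes in short steps, Python scripts to look and compute and a tool call to move; the robot and the scene stay as the last step left them, time stands still between calls to the robot, and variables do not carry over. Pictures are saved under pics/ and viewed, at most 10 in all, crops included, and the job is handed in when it is done.

Besides the shell and the picture viewer there is one more tool, called after "Call:" by a JSON object that holds its "api" and its "payload", one argument or row to a line. move_arm: Moves the arm, as the interface text tells. Its arguments: {"type":"object","properties":{"increments":{"type":"string"},"grip_force":{"type":"number"}},"required":["increments"]}

```bash
mkdir -p pics; ls; cat > h.py <<'E'
import numpy as np,cv2
from scipy.spatial.transform import Rotation as R
from bench import ctrl
def Rc(p):
    o=np.array(p["orientation"],float)
    return o if o.shape==(3,3) else (R.from_rotvec(o).as_matrix() if o.size==3 else R.from_quat(o).as_matrix())
def cloud(p):
    d=p["depth"];v,u=np.mgrid[:d.shape[0],:d.shape[1]]
    c=np.stack([(u-p["cx"])/p["fx"]*d,(v-p["cy"])/p["fy"]*d,d],-1)
    w=c@Rc(p).T+np.array(p["position"]);w[d==0]=np.nan
    return w
def save(p,n): cv2.imwrite(f"pics/{n}.png",p["frame"][...,::-1])
E
python3 - <<'E'
from h import *
s=ctrl.get_state();print(s)
ims=[]
for n in ("top","side"):
    p=ctrl.get_image(n);ims.append(p["frame"]);print(n,p["position"],p["orientation"],p["fx"])
    for t in ("wheel","stand","rest","wheel_mark","spool","marker","jar","scissors"):
        print(t,[(np.round(r["centre"],3).tolist(),round(r["score"],2)) for r in ctrl.find_in(t,p)][:4])
    save(p,n)
E
```

```text
pics
{'time': 0.0, 'joint_positions': array([-1.22992642,  0.32184925, -0.07009323,  1.45168673,  0.02260194,
        1.37078601, -0.05689311]), 'qd': array([ 0.00073674,  0.00114095,  0.00168575, -0.00110031, -0.00038527,
        0.00022256,  0.0001538 ]), 'joint_torque': array([-1.76418282e-03, -4.91292429e+01, -4.04916890e-01, -3.12526774e+01,
       -6.40500477e-02,  4.34371771e-02,  2.00525628e-04]), 'position': array([0.20850481, 0.61506239, 0.22143864]), 'tool_rot': array([-5.10900845e-01, -3.09954785e+00,  3.03088837e-03]), 'ft_force': array([ 0.23831505, -0.13018486, -0.33773412]), 'torque': array([-0.04132062,  0.0077029 ,  0.03609158]), 'grip_force': 0.0, 'grip_width': 1.0014485812041742}
top [ 0.46983336 -0.02246094  0.95374294] [-2.19172098  2.14072052 -0.12639152] 379.30563828620063
wheel [([0.546, 0.21, 0.111], 0.94), ([0.531, 0.395, 0.082], 0.9), ([0.334, 0.305, 0.126], 0.75)]
stand [([0.492, -0.169, 0.02], 0.87), ([0.546, 0.21, 0.111], 0.7)]
rest [([0.533, 0.192, 0.019], 0.78)]
wheel_mark [([0.336, 0.306, 0.133], 0.81), ([0.53, 0.392, 0.088], 0.74), ([0.54, 0.206, 0.116], 0.73), ([0.424, -0.001, 0.013], 0.64)]
spool [([0.426, 0.001, 0.016], 0.56)]
marker [([0.646, 0.008, 0.008], 0.71)]
jar [([0.588, -0.404, 0.085], 0.63)]
scissors [([0.781, 0.043, 0.024], 0.65)]
side [0.46047897 0.95675072 0.91362372] [-0.14609749  2.79394449 -1.3079062 ] 510.7105173768281
wheel [([0.546, 0.233, 0.098], 0.86), ([0.331, 0.353, 0.114], 0.67), ([0.528, 0.421, 0.081], 0.67)]
stand [([0.493, -0.153, 0.02], 0.55)]
rest [([0.542, 0.241, 0.017], 0.88)]
wheel_mark [([0.546, 0.232, 0.1], 0.96), ([0.53, 0.418, 0.079], 0.96), ([0.33, 0.348, 0.107], 0.58)]
spool [([0.427, 0.009, 0.015], 0.53)]
marker [([0.653, 0.017, 0.009], 0.6), ([0.427, 0.008, 0.015], 0.4)]
jar [([0.587, -0.388, 0.06], 0.7)]
scissors [([0.782, 0.05, 0.021], 0.62)]
```

View pics/top.png

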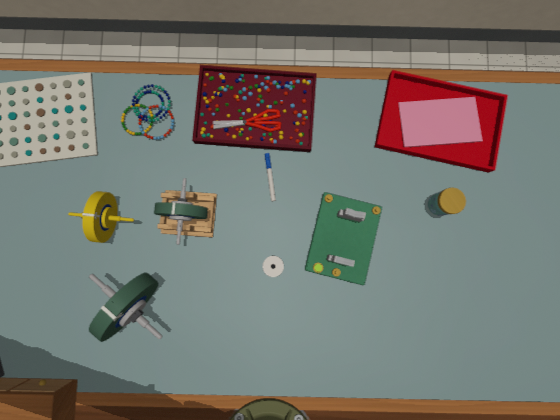

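View pics/side.png

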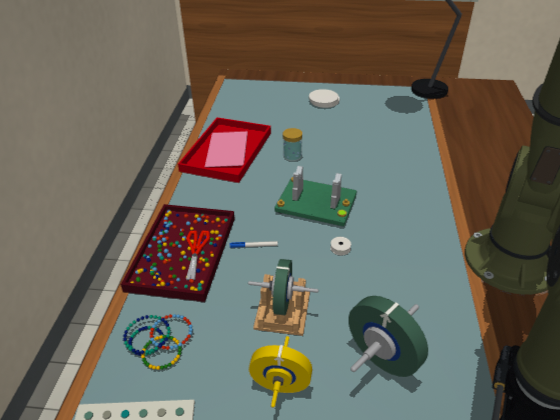

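The top view shows the wanted dark-green wheel in the rest at about (181,211). The larger green one at (123,307) and the yellow one at (100,217) are look-alikes. The stand's uprights are at (352,214) and (342,261), so both arbor lines run roughly along world x.

```bash
python3 - <<'E'
from h import *
for n in ("top","side"):
    p=ctrl.get_image(n);w=cloud(p);P=w.reshape(-1,3);P=P[~np.isnan(P[:,0])]
    def fit(c,r,z0,z1,nm):
        q=P[(np.hypot(P[:,0]-c[0],P[:,1]-c[1])<r)&(P[:,2]>z0)&(P[:,2]<z1)]
        if len(q)<5: print(n,nm,len(q));return
        m=q.mean(0);_,_,v=np.linalg.svd((q-m)[:,:2],full_matrices=False);d=v[0]*np.sign(v[0,0])
        print(n,nm,len(q),m.round(4),'dir',np.degrees(np.arctan2(d[1],d[0])).round(1),'min',q.min(0).round(3),'max',q.max(0).round(3))
    fit((.543,.213),.075,.10,.16,'rim')
    fit((.543,.213),.075,.128,.16,'rimtop')
    fit((.543,.213),.1,.070,.09,'arbor')
    fit((.49,-.165),.1,.09,.125,'uprights')
    for s in (1,-1):
        q=P[(abs(P[:,1]+.165)<.07)&(abs(P[:,0]-.49-s*.05)<.045)&(P[:,2]>.09)&(P[:,2]<.125)]
        print(s,len(q),q.mean(0).round(4),q.min(0).round(3),q.max(0).round(3))
E
```

```text
top rim 637 [0.5471 0.2057 0.1249] dir 87.5 min [0.529 0.156 0.1  ] max [0.568 0.267 0.141]
top rimtop 338 [0.5482 0.2103 0.1341] dir 87.9 min [0.536 0.173 0.128] max [0.562 0.245 0.141]
top arbor 481 [0.5486 0.2072 0.0812] dir -2.4 min [0.471 0.152 0.07 ] max [0.625 0.269 0.09 ]
top uprights 274 [ 0.4985 -0.1741  0.1026] dir -12.8 min [ 0.432 -0.208  0.09 ] max [ 0.562 -0.139  0.111]
1 142 [ 0.5499 -0.1858  0.1022] [ 0.539 -0.208  0.09 ] [ 0.562 -0.163  0.111]
-1 132 [ 0.4432 -0.1615  0.1029] [ 0.432 -0.183  0.091] [ 0.453 -0.139  0.111]
side rim 576 [0.5489 0.2326 0.1232] dir 83.9 min [0.53  0.165 0.1  ] max [0.57  0.271 0.14 ]
side rimtop 262 [0.5496 0.2196 0.1341] dir 85.1 min [0.536 0.183 0.128] max [0.563 0.248 0.14 ]
side arbor 591 [0.5494 0.2257 0.0805] dir -3.2 min [0.474 0.163 0.07 ] max [0.628 0.277 0.09 ]
side uprights 175 [ 0.4991 -0.1682  0.1013] dir -13.6 min [ 0.434 -0.207  0.09 ] max [ 0.562 -0.132  0.111]
1 90 [ 0.5508 -0.1806  0.1012] [ 0.54  -0.207  0.09 ] [ 0.562 -0.158  0.111]
-1 85 [ 0.4444 -0.1549  0.1014] [ 0.434 -0.186  0.09 ] [ 0.455 -0.132  0.111]
```

Call:
{"api": "move_arm", "payload": {
  "increments": "15 -20 15 0 0 -4 0; 21 -26 15 0 0 -5 0; 22 -26 10 0 0 -5 0; 22 -26 0 0 0 -5 0; 22 -26 0 0 0 -5 0; 22 -26 0 0 0 -5 0; 22 -26 0 0 0 -5 0; 22 -26 0 0 0 -5 0",
  "grip_force": 40
}}

```text
time: 1.67
position: [0.3775, 0.4122, 0.2629]
tool_rot: [1.522, 2.748, 0.001]
ft_force: [0.7, 0.3, -0.1]
grip_width: 1.0
grip_force: 0.0
```

Call:
{"api": "move_arm", "payload": {
  "increments": "22 -26 0 0 0 -5 0; 22 -26 0 0 0 -5 0; 22 -26 0 0 0 -5 0; 22 -26 0 0 0 -5 0; 22 -26 0 0 0 -5 0; 22 -26 0 0 0 -5 0; 22 -26 0 0 0 -5 0; 20 -26 0 0 0 0 0"
}}

```text
time: 2.33
position: [0.5518, 0.2041, 0.2629]
tool_rot: [2.278, 2.163, 0.001]
ft_force: [0.3, 0.6, -0.5]
grip_width: 0.997
grip_force: 0.0
```

```bash
cat >> h.py <<'E'
def st():
    s=ctrl.get_state();M=R.from_rotvec(s["tool_rot"]).as_matrix()
    print("t",round(s["time"],2),"p",s["position"].round(4),"yaw_y",np.degrees(np.arctan2(M[1,1],M[0,1])).round(1),"z",M[:,2].round(3),"F",s["ft_force"].round(1),"w",round(s["grip_width"],3),"g",round(s["grip_force"],1),"q",s["joint_positions"].round(2))
    return s,M
E
python3 - <<'E'
from h import *
st()
p=ctrl.get_image("wrist");save(p,"w1");w=cloud(p);P=w.reshape(-1,3)
for z0,z1 in((.133,.16),(.07,.09)):
    q=P[(np.hypot(P[:,0]-.549,P[:,1]-.211)<.09)&(P[:,2]>z0)&(P[:,2]<z1)]
    print(len(q),q.mean(0).round(4),q.min(0).round(4),q.max(0).round(4))
E
```

```text
t 2.33 p [0.5518 0.2041 0.2629] yaw_y -2.9 z [ 0.001  0.    -1.   ] F [ 0.3  0.6 -0.5] w 0.997 g 0.0 q [-0.74  0.17  0.39  1.56 -0.07  1.41 -0.4 ]
1230 [0.5479 0.2148 0.1356] [0.5346 0.19   0.133 ] [0.561  0.2394 0.139 ]
2120 [0.5487 0.2172 0.0813] [0.4704 0.1875 0.07  ] [0.6245 0.2745 0.09  ]
```

Call:
{"api": "move_arm", "payload": {
  "increments": "-4 9 0 0 0 0 0; 0 0 -25 0 0 0 0; 0 0 -30 0 0 0 0; 0 0 -30 0 0 0 0; 0 0 -30 0 0 0 0; 0 0 -25 0 0 0 0; 0 0 -14 0 0 0 0; 0 0 0 0 0 0 100",
  "grip_force": 40
}}

```text
time: 3.05
position: [0.5436, 0.2143, 0.1047]
tool_rot: [-2.271, -2.168, 0.011]
ft_force: [-0.5, 0.8, -0.2]
grip_width: 0.976
grip_force: 0.0
```

Call:
{"api": "move_arm", "payload": {
  "increments": "0 0 0 0 0 0 255; 0 0 0 0 0 0 255; 0 0 0 0 0 0 255; 0 0 0 0 0 0 255; 0 0 0 0 0 0 255; 0 0 0 0 0 0 255; 0 0 0 0 0 0 255; 0 0 0 0 0 0 255"
}}

```text
time: 3.72
position: [0.5467, 0.2146, 0.1087]
tool_rot: [2.274, 2.168, 0.0]
ft_force: [0.3, -0.3, 0.7]
grip_width: 0.401
grip_force: 0.0
```

Call:
{"api": "move_arm", "payload": {
  "increments": "0 0 0 0 0 0 255; 0 0 0 0 0 0 255; 0 0 0 0 0 0 255; 0 0 0 0 0 0 255; 0 0 0 0 0 0 255; 0 0 0 0 0 0 255; 0 0 5 0 0 0 255; 0 0 10 0 0 0 255"
}}

```text
time: 4.38
position: [0.5428, 0.2136, 0.1205]
tool_rot: [-2.271, -2.166, 0.014]
ft_force: [-1.4, 0.3, -8.8]
grip_width: 0.284
grip_force: 40.0
```

Call:
{"api": "move_arm", "payload": {
  "increments": "0 0 15 0 0 0 255; 0 0 20 0 0 0 255; 0 0 20 0 0 0 255; 0 0 15 0 0 0 255; 0 0 10 0 0 0 255; 0 0 5 0 0 0 255; 0 0 0 0 0 0 255; 0 0 0 0 0 0 255"
}}

```text
time: 5.05
position: [0.5458, 0.2144, 0.2075]
tool_rot: [-2.273, -2.168, 0.003]
ft_force: [0.0, 0.9, -8.4]
grip_width: 0.286
grip_force: 40.0
```

```bash
python3 - <<'E'
from h import *
st()
p=ctrl.get_image("side");save(p,"s2");w=cloud(p);P=w.reshape(-1,3)
q=P[(np.hypot(P[:,0]-.549,P[:,1]-.211)<.09)&(P[:,2]>.15)&(P[:,2]<.21)]
print(len(q),np.nanmean(q,0).round(4),q.min(0).round(4),q.max(0).round(4))
cv2.imwrite("pics/s2c.png",cv2.resize(p["frame"][150:350,180:400,::-1],None,fx=2.5,fy=2.5))
E
```

```text
t 5.05 p [0.5458 0.2144 0.2075] yaw_y -2.7 z [-0.002 -0.001 -1.   ] F [ 0.   0.9 -8.4] w 0.286 g 40.0 q [-0.75  0.2   0.38  1.65 -0.07  1.31 -0.41]
771 [0.5458 0.2412 0.1832] [0.4709 0.1918 0.1505] [0.6244 0.2758 0.2099]
```

View pics/s2c.png

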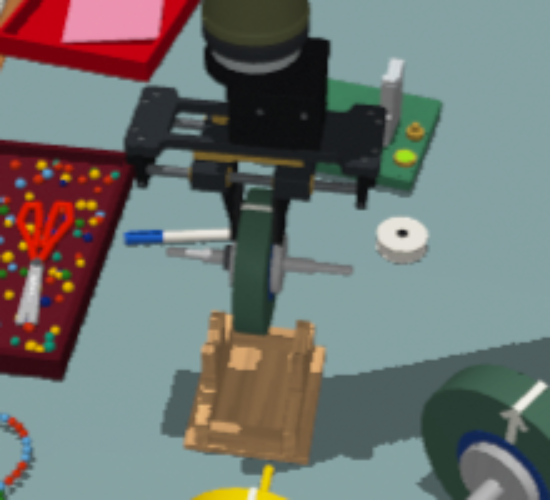

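The wheel hangs level in the grip, with the arrow end at the top (258,207) of the crop and the rest empty below. Next I move over the stand.

Call:
{"api": "move_arm", "payload": {
  "increments": "0 -8 10 0 0 0 255; -2 -18 10 0 0 -1 255; -4 -26 5 0 0 -1 255; -4 -28 0 0 0 -1 255; -4 -28 0 0 0 -1 255; -4 -28 0 0 0 -1 255; -4 -28 0 0 0 -1 255; -4 -28 0 0 0 -1 255"
}}

```text
time: 5.77
position: [0.5196, 0.0191, 0.2338]
tool_rot: [-2.405, -2.021, 0.0]
ft_force: [0.6, 0.2, -8.0]
grip_width: 0.284
grip_force: 40.0
```

Call:
{"api": "move_arm", "payload": {
  "increments": "-4 -28 0 0 0 -1 255; -4 -28 0 0 0 -1 255; -4 -28 0 0 0 -1 255; -4 -28 0 0 0 0 255; -4 -27 0 0 0 0 255; -4 -25 0 0 0 0 255; -3 -18 0 0 0 0 255; -2 -13 0 0 0 0 255"
}}

```text
time: 6.43
position: [0.4893, -0.1772, 0.234]
tool_rot: [2.459, 1.954, -0.001]
ft_force: [0.4, -0.0, -8.9]
grip_width: 0.285
grip_force: 40.0
```

Call:
{"api": "move_arm", "payload": {
  "increments": "0 0 -10 0 0 0 255; 0 0 -20 0 0 0 255; 0 0 -15 0 0 0 255; 0 0 -5 0 0 0 255; 0 0 0 0 0 0 255; 0 0 0 0 0 0 255; 0 0 0 0 0 0 255; 0 0 0 0 0 0 255"
}}

```text
time: 7.1
position: [0.4924, -0.1726, 0.1848]
tool_rot: [2.453, 1.961, 0.002]
ft_force: [-0.4, 0.3, -8.7]
grip_width: 0.28
grip_force: 40.0
```

```bash
python3 - <<'E'
from h import *
st()
o=[]
for n in("side","top"):
    p=ctrl.get_image(n);w=cloud(p);P=w.reshape(-1,3)
    S=np.array([.497,-.172]);c,s=np.cos(np.radians(-12.9)),np.sin(np.radians(-12.9));L=np.array([[c,s],[-s,c]])
    X=(P[:,:2]-S)@L.T
    q=np.c_[X,P[:,2]]
    for a,b in((-.09,-.03),(.03,.09)):
        m=(X[:,0]>a)&(X[:,0]<b)&(abs(X[:,1])<.03)&(P[:,2]>.113)&(P[:,2]<.16)
        print(n,'arbor(stand fr)',m.sum(),q[m].mean(0).round(4),q[m].min(0).round(4),q[m].max(0).round(4))
    f=p["frame"][...,::-1]
    o.append(f[120:260,240:400] if n=="side" else f[160:300,280:440])
cv2.imwrite("pics/3.png",cv2.resize(np.hstack(o),None,fx=2.5,fy=2.5))
E
```

```text
t 7.1 p [ 0.4924 -0.1726  0.1848] yaw_y -12.7 z [ 0.002 -0.    -1.   ] F [-0.4  0.3 -8.7] w 0.28 g 40.0 q [-0.38  0.07  0.71  1.84 -0.05  1.24  0.11]
side arbor(stand fr) 67 [-5.310e-02  1.000e-04  1.542e-01] [-0.0793 -0.0062  0.1476] [-0.0307  0.0061  0.1597]
side arbor(stand fr) 51 [0.051  0.0011 0.1552] [ 0.03   -0.0038  0.1492] [0.0737 0.0071 0.1595]
top arbor(stand fr) 4 [-0.056   0.0006  0.1545] [-0.0649 -0.0003  0.1519] [-0.0483  0.0018  0.1567]
top arbor(stand fr) 1 [6.740e-02 1.000e-04 1.522e-01] [6.740e-02 1.000e-04 1.522e-01] [6.740e-02 1.000e-04 1.522e-01]
```

View pics/3.png

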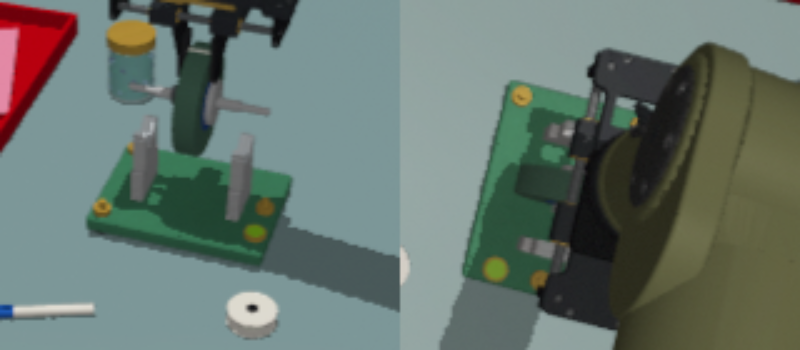

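Both arbor ends sit in line above the notches, about 3 mm short along the stand's line. I correct that and lower.

Call:
{"api": "move_arm", "payload": {
  "increments": "3 -1 -10 0 0 0 255; 0 0 -15 0 0 0 255; 0 0 -12 0 0 0 255; 0 0 -7 0 0 0 255; 0 0 -4 0 0 0 255; 0 0 -2 0 0 0 255; 0 0 0 0 0 0 255; 0 0 0 0 0 0 255"
}}

```text
time: 7.87
position: [0.4951, -0.1736, 0.134]
tool_rot: [2.453, 1.961, 0.001]
ft_force: [0.2, -0.7, -8.1]
grip_width: 0.283
grip_force: 40.0
```

Call:
{"api": "move_arm", "payload": {
  "increments": "0 0 -1 0 0 0 255; 0 0 -1 0 0 0 255; 0 0 -1 0 0 0 255; 0 0 -1 0 0 0 255; 0 0 0 0 0 0 255; 0 0 0 0 0 0 255; 0 0 0 0 0 0 255; 0 0 0 0 0 0 255"
}}

```text
time: 8.53
position: [0.4957, -0.1722, 0.1306]
tool_rot: [-2.453, -1.962, -0.004]
ft_force: [-0.0, 5.7, 2.3]
grip_width: 0.284
grip_force: 40.0
```

```bash
cat >> h.py <<'E'
S=np.array([.497,-.172]);_c,_s=np.cos(np.radians(-12.9)),np.sin(np.radians(-12.9));L=np.array([[_c,_s],[-_s,_c]])
def arb(n="side"):
    p=ctrl.get_image(n);P=cloud(p).reshape(-1,3);X=(P[:,:2]-S)@L.T;q=np.c_[X,P[:,2]]
    for a,b in((-.095,-.063),(.063,.095)):
        m=(X[:,0]>a)&(X[:,0]<b)&(abs(X[:,1])<.03)&(P[:,2]>.085)&(P[:,2]<.16)
        if m.any(): print(n,m.sum(),q[m].mean(0).round(4),q[m].min(0).round(4),q[m].max(0).round(4))
    return p
E
python3 - <<'E'
from h import *
st();arb()
E
```

```text
t 8.53 p [ 0.4957 -0.1722  0.1306] yaw_y -12.7 z [ 0.002  0.002 -1.   ] F [-0.   5.7  2.3] w 0.284 g 40.0 q [-0.37  0.14  0.71  1.9  -0.1   1.14  0.15]
side 16 [-0.07    0.0024  0.101 ] [-0.0756 -0.0062  0.0944] [-0.0646  0.0076  0.106 ]
side 14 [0.0708 0.001  0.1013] [ 0.0631 -0.0107  0.0958] [0.0773 0.0074 0.105 ]
```

Call:
{"api": "move_arm", "payload": {
  "increments": "0 1 0 0 0 0 255; 0 0 0 0 0 0 255; 0 0 0 0 0 0 255; 0 0 0 0 0 0 255; 0 0 0 0 0 0 255; 0 0 0 0 0 0 255; 0 0 0 0 0 0 255; 0 0 0 0 0 0 255"
}}

```text
time: 9.25
position: [0.4957, -0.1722, 0.1306]
tool_rot: [2.453, 1.961, 0.003]
ft_force: [0.7, 4.4, 5.7]
grip_width: 0.282
grip_force: 40.0
```

Call:
{"api": "move_arm", "payload": {
  "increments": "0 0 0 0 0 0 110; 0 0 0 0 0 0 110; 0 0 0 0 0 0 110; 0 0 0 0 0 0 110; 0 0 0 0 0 0 110; 0 0 0 0 0 0 110; 0 0 0 0 0 0 110; 0 0 0 0 0 0 110"
}}

```text
time: 9.92
position: [0.4946, -0.1725, 0.1295]
tool_rot: [2.454, 1.962, -0.0]
ft_force: [-0.1, 1.0, 0.4]
grip_width: 0.562
grip_force: 0.0
```

Call:
{"api": "move_arm", "payload": {
  "increments": "0 0 5 0 0 0 100; 0 0 15 0 0 0 100; 0 0 25 0 0 0 100; 0 0 30 0 0 0 100; 0 0 30 0 0 0 100; 0 0 15 0 0 0 100; 0 0 0 0 0 0 100; 0 0 0 0 0 0 100"
}}

```text
time: 10.58
position: [0.4952, -0.1725, 0.2505]
tool_rot: [2.453, 1.961, 0.003]
ft_force: [-0.7, -0.1, -0.5]
grip_width: 0.608
grip_force: 0.0
```

```bash
python3 - <<'E'
from h import *
st();p=arb();a=p["frame"][110:260,240:400]
for r in ctrl.find_in("wheel_mark",p)[:4]: print("side",r["centre"],r["score"])
p=ctrl.get_image("wrist")
for r in ctrl.find_in("wheel_mark",p)[:4]: print("wrist",r["centre"],r["score"])
a=cv2.resize(a,(448,420));cv2.imwrite("pics/4.png",np.hstack([a,p["frame"][:,:350] if 0 else cv2.resize(p["frame"],(350,420))])[...,::-1])
E
```

```text
t 10.58 p [ 0.4952 -0.1725  0.2505] yaw_y -12.7 z [ 0.002 -0.    -1.   ] F [-0.7 -0.1 -0.5] w 0.608 g 0.0 q [-0.4   0.03  0.7   1.74 -0.02  1.38  0.09]
side 16 [-0.0698  0.0011  0.1001] [-0.0755 -0.0046  0.0964] [-0.0635  0.0061  0.1047]
side 14 [0.0708 0.0012 0.1014] [ 0.0631 -0.0108  0.0971] [0.0766 0.0045 0.1054]
side [0.5295, 0.418, 0.0789] 0.74
side [0.3298, 0.3473, 0.1103] 0.7
side [0.4957, -0.1494, 0.1161] 0.66
wrist [0.5003, -0.1672, 0.1438] 0.73
```

View pics/4.png

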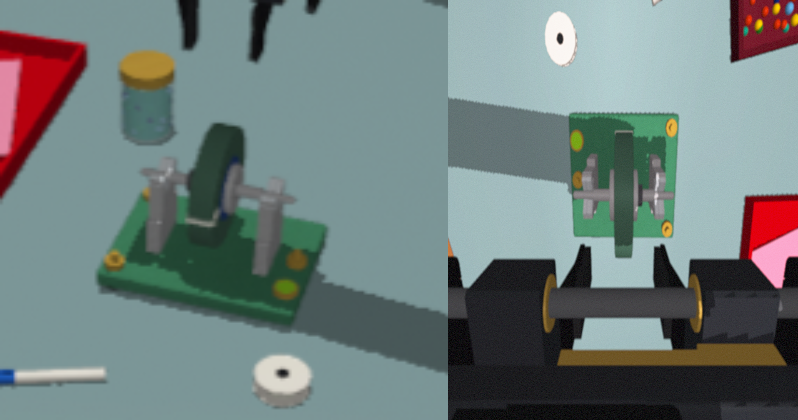

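The wheel lies in both notches and has rolled. Its white mark is now on the +y' rim below the axis, at crop (200,222). I'll write an angle meter for the mark next.

```bash
cat >> h.py <<'E'
def mark(n="side",p=None,v=1):
    p=p or ctrl.get_image(n);P=cloud(p);f=p["frame"].astype(int)
    X=np.einsum('ij,hwj->hwi',L,P[...,:2]-S);z=P[...,2]-.0997;y=X[...,1]
    r=np.hypot(y,z)
    near=(abs(X[...,0])<.020)&(r<.068)&(r>.03)
    g=near&(f.min(-1)>105)&(f.max(-1)-f.min(-1)<50)
    th=np.degrees(np.arctan2(y,z))
    rim=near&(r>.052)&(abs(X[...,0])<.013)
    print(n,"t",round(ctrl.get_state()["time"],2),"visible rim",np.percentile(th[rim],[2,98]).round() if rim.any() else None)
    h=g
    if h.any(): print("  n",h.sum(),"theta med",np.median(th[h]).round(1),"rng",th[h].min().round(1),th[h].max().round(1),"r",np.median(r[h]).round(4),"x",np.median(X[...,0][h]).round(4),"pix",np.argwhere(h).mean(0).round(1)[::-1])
    if rim.any(): print("  centre y", (y[rim].max()), "ztop",z[rim].max().round(4))
    return p
E
python3 - <<'E'
from h import *
mark();mark("wrist");mark("top")
E
```

```text
side t 10.83 visible rim [-53. 147.]
  n 17 theta med 91.4 rng 87.6 96.2 r 0.059 x -0.0018 pix [310.8 189. ]
  centre y 0.06288606295423732 ztop 0.0629
wrist t 10.88 visible rim [-49.  80.]
  n 50 theta med 88.8 rng -62.3 91.6 r 0.0592 x -0.0052 pix [278.2 184.5]
  centre y 0.05933193203525154 ztop 0.0608
top t 10.93 visible rim [-10.  86.]
  centre y 0.05833396334542759 ztop 0.062
```

Call:
{"api": "move_arm", "payload": {
  "increments": "0 0 -20 0 0 0 100; 0 0 -30 0 0 0 100; 0 0 -30 0 0 0 100; 0 0 -25 0 0 0 100; 0 0 -15 0 0 0 100; 0 0 0 0 0 0 255; 0 0 0 0 0 0 255; 0 0 0 0 0 0 255",
  "grip_force": 15
}}

```text
time: 11.6
position: [0.4954, -0.1727, 0.1306]
tool_rot: [2.453, 1.961, 0.001]
ft_force: [0.5, 0.1, 0.1]
grip_width: 0.459
grip_force: 0.0
```

Call:
{"api": "move_arm", "payload": {
  "increments": "0 0 0 0 0 0 255; 0 0 0 0 0 0 255; 0 0 0 0 0 0 255; 0 0 0 0 0 0 255; 0.3 1.3 0 -2.44 0.56 0 255; 0.6 2.6 -0.2 -4.87 1.12 0 255; 0.6 2.6 -0.4 -4.87 1.12 0 255; 0.6 2.6 -0.7 -4.87 1.12 0 255"
}}

```text
time: 12.27
position: [0.497, -0.1657, 0.13]
tool_rot: [2.287, 1.824, -0.357]
ft_force: [-2.4, -4.7, -1.0]
grip_width: 0.285
grip_force: 15.0
```

```bash
python3 - <<'E'
from h import *
st();mark()
E
```

```text
t 12.27 p [ 0.497  -0.1657  0.13  ] yaw_y -12.8 z [-0.067 -0.299 -0.952] F [-2.4 -4.7 -1. ] w 0.285 g 15.0 q [-0.55  0.16  0.66  1.92  0.23  1.15 -0.22]
side t 12.32 visible rim [-15. 142.]
  n 7 theta med 106.7 rng 102.8 109.6 r 0.0589 x -0.0007 pix [311.1 193.1]
  centre y 0.06418873681354748 ztop 0.0619
```

Call:
{"api": "move_arm", "payload": {
  "increments": "0.6 2.5 -0.9 -4.87 1.12 0 255; 0.5 2.4 -1.1 -4.87 1.12 0 255; 0.5 2.3 -1.3 -4.87 1.12 0 255; 0.5 2.1 -1.5 -4.87 1.12 0 255; 0.5 2.0 -1.7 -4.87 1.12 0 255; 0 0 0 0 0 0 255; 0 0 0 0 0 0 100; 0 0 0 0 0 0 100"
}}

```text
time: 12.98
position: [0.4993, -0.1526, 0.1219]
tool_rot: [2.012, 1.606, -0.781]
ft_force: [-0.8, -0.0, 0.2]
grip_width: 0.368
grip_force: 0.0
```

```bash
python3 - <<'E'
from h import *
st();mark()
E
```

```text
t 12.98 p [ 0.4993 -0.1526  0.1219] yaw_y -12.9 z [-0.152 -0.656 -0.74 ] F [-0.8 -0.   0.2] w 0.368 g 0.0 q [-0.74  0.36  0.62  1.9   0.5   1.26 -0.58]
side t 13.03 visible rim [-63. 137.]
  n 2 theta med 127.6 rng 126.8 128.4 r 0.0595 x 0.0086 pix [308.5 196. ]
  centre y 0.06424806576487692 ztop 0.0362
```

Call:
{"api": "move_arm", "payload": {
  "increments": "0 0 0 0 0 0 100; 0 0 0 0 0 0 100; 0 0 0 0 0 0 100; 0 0 0 0 0 0 100; 0 0 0 0 0 0 100; 0 0 0 0 0 0 100; 0 0 0 0 0 0 100; 0 0 0 0 0 0 100"
}}

```text
time: 13.7
position: [0.4994, -0.1519, 0.1217]
tool_rot: [2.008, 1.605, -0.783]
ft_force: [-0.4, -0.4, 0.3]
grip_width: 0.61
grip_force: 0.0
```

```bash
python3 - <<'E'
from h import *
st();mark();arb()
E
```

```text
t 13.7 p [ 0.4994 -0.1519  0.1217] yaw_y -12.8 z [-0.151 -0.658 -0.738] F [-0.4 -0.4  0.3] w 0.61 g 0.0 q [-0.74  0.36  0.62  1.9   0.5   1.27 -0.58]
side t 13.75 visible rim [-64. 135.]
  n 19 theta med 80.8 rng 77.0 84.7 r 0.0591 x -0.0014 pix [311.4 185.6]
  centre y 0.062284083578008825 ztop 0.0334
side 5 [-0.0765  0.0003  0.1   ] [-0.0782 -0.002   0.0974] [-0.0748  0.0031  0.1023]
```

```bash
python3 - <<'E'
import numpy as np
a=42.5
for k in range(12):
    b=a-5;dy=30.7*(np.sin(np.radians(b))-np.sin(np.radians(a)));dz=30.7*(np.cos(np.radians(b))-np.cos(np.radians(a)))
    print(b,"%.1f %.1f %.1f"%(.223*dy,.975*dy,dz));a=b
E
```

```text
37.5 -0.5 -2.0 1.7
32.5 -0.5 -2.1 1.5
27.5 -0.5 -2.3 1.3
22.5 -0.5 -2.4 1.1
17.5 -0.6 -2.5 0.9
12.5 -0.6 -2.5 0.7
7.5 -0.6 -2.6 0.5
2.5 -0.6 -2.6 0.2
-2.5 -0.6 -2.6 0.0
-7.5 -0.6 -2.6 -0.2
-12.5 -0.6 -2.6 -0.5
-17.5 -0.6 -2.5 -0.7
```

Call:
{"api": "move_arm", "payload": {
  "increments": "0 0 0 0 0 0 255; 0 0 0 0 0 0 255; 0 0 0 0 0 0 255; 0 0 0 0 0 0 255; 0 0 0 0 0 0 255; 0 0 0 0 0 0 255; 0 0 0 0 0 0 255; -0.5 -2 1.7 4.87 -1.12 0 255"
}}

```text
time: 14.47
position: [0.4987, -0.1509, 0.121]
tool_rot: [2.061, 1.661, -0.709]
ft_force: [-0.9, 0.5, -0.8]
grip_width: 0.287
grip_force: 15.0
```

Call:
{"api": "move_arm", "payload": {
  "increments": "-0.5 -2.1 1.5 4.87 -1.12 0 255; -0.5 -2.3 1.3 4.87 -1.12 0 255; -0.5 -2.4 1.1 4.87 -1.12 0 255; -0.6 -2.5 0.9 4.87 -1.12 0 255; -0.6 -2.5 0.7 4.87 -1.12 0 255; -0.6 -2.6 0.5 4.87 -1.12 0 255; -0.6 -2.6 0.2 4.87 -1.12 0 255; -0.6 -2.6 0 4.87 -1.12 0 255"
}}

```text
time: 15.13
position: [0.4952, -0.1714, 0.1306]
tool_rot: [-2.428, -1.944, -0.065]
ft_force: [-0.6, 3.9, -2.4]
grip_width: 0.286
grip_force: 15.0
```

Call:
{"api": "move_arm", "payload": {
  "increments": "-0.6 -2.6 -0.2 4.87 -1.12 0 255; -0.6 -2.6 -0.5 4.87 -1.12 0 255; -0.6 -2.5 -0.7 4.87 -1.12 0 255; 0 0 0 0 0 0 255; 0 0 0 0 0 0 255; 0 0 0 0 0 0 255; 0 0 0 0 0 0 255; 0 0 0 0 0 0 255"
}}

```text
time: 15.8
position: [0.4919, -0.1828, 0.1285]
tool_rot: [-2.292, -1.834, -0.346]
ft_force: [-4.5, -5.0, 3.8]
grip_width: 0.282
grip_force: 15.0
```

```bash
python3 - <<'E'
from h import *
st();mark();mark("top");arb()
E
```

```text
t 15.8 p [ 0.4919 -0.1828  0.1285] yaw_y -12.7 z [ 0.066  0.287 -0.956] F [-4.5 -5.   3.8] w 0.282 g 15.0 q [-0.14  0.23  0.73  1.86 -0.46  1.25  0.54]
side t 15.85 visible rim [-26. 132.]
  n 25 theta med 16.3 rng 10.9 22.0 r 0.0585 x -0.0014 pix [316.4 162.2]
  centre y 0.06274170812880406 ztop 0.0648
top t 15.9 visible rim [-32.  81.]
  n 47 theta med 17.2 rng 13.5 21.1 r 0.0587 x -0.0021 pix [345.  234.6]
  centre y 0.05764721837324601 ztop 0.0626
side 16 [-0.0701  0.0011  0.1002] [-0.0778 -0.005   0.0955] [-0.0631  0.0064  0.1047]
side 13 [ 0.0698 -0.0013  0.1002] [ 0.0631 -0.0121  0.0964] [0.0772 0.0043 0.104 ]
```

Call:
{"api": "move_arm", "payload": {
  "increments": "0 0 0 0 0 0 100; 0 0 0 0 0 0 100; 0 0 0 0 0 0 100; 0 0 0 0 0 0 100; 0 0 0 0 0 0 100; 0 0 0 0 0 0 100; 0 0 0 0 0 0 100; 0 0 0 0 0 0 100"
}}

```text
time: 16.62
position: [0.4926, -0.1813, 0.1282]
tool_rot: [-2.29, -1.83, -0.353]
ft_force: [-0.4, 0.0, -1.1]
grip_width: 0.603
grip_force: 0.0
```

Call:
{"api": "move_arm", "payload": {
  "increments": "0 0 0 0 0 0 100; 0 0 0 0 0 0 100; 0 0 0 0 0 0 100; 0 0 0 0 0 0 100; 0 0 0 0 0 0 100; 0 0 0 0 0 0 100; 0 0 0 0 0 0 100; 0 0 0 0 0 0 100"
}}

```text
time: 17.28
position: [0.4926, -0.1813, 0.1283]
tool_rot: [-2.29, -1.83, -0.353]
ft_force: [-0.2, -0.4, -0.1]
grip_width: 0.609
grip_force: 0.0
```

```bash
python3 - <<'E'
from h import *
st();mark();mark("top")
E
```

```text
t 17.28 p [ 0.4926 -0.1813  0.1283] yaw_y -12.7 z [ 0.067  0.293 -0.954] F [-0.2 -0.4 -0.1] w 0.609 g 0.0 q [-0.14  0.23  0.73  1.86 -0.46  1.26  0.54]
side t 17.33 visible rim [-47. 133.]
  n 21 theta med 78.8 rng 74.7 82.0 r 0.0599 x -0.0004 pix [311.3 184.7]
  centre y 0.06535676432347709 ztop 0.0616
top t 17.38 visible rim [-31.  80.]
  n 10 theta med 75.0 rng -2.4 85.0 r 0.058 x 0.0094 pix [335.4 229.6]
  centre y 0.057504013156762124 ztop 0.0625
```

Call:
{"api": "move_arm", "payload": {
  "increments": "0 0 0 0 0 0 255; 0 0 0 0 0 0 255; 0 0 0 0 0 0 255; 0 0 0 0 0 0 255; 0 0 0 0 0 0 255; 0 0 0 0 0 0 255; 0 0 0 0 0 0 255; 0.6 2.5 0.7 -4.87 1.12 0 255"
}}

```text
time: 18.05
position: [0.4911, -0.1828, 0.128]
tool_rot: [-2.348, -1.861, -0.253]
ft_force: [-2.6, 0.9, -1.6]
grip_width: 0.284
grip_force: 15.0
```

Call:
{"api": "move_arm", "payload": {
  "increments": "0.6 2.6 0.5 -4.87 1.12 0 255; 0.6 2.6 0.2 -4.87 1.12 0 255; 0.6 2.6 0 -4.87 1.12 0 255; 0.6 2.6 -0.2 -4.87 1.12 0 255; 0.6 2.6 -0.5 -4.87 1.12 0 255; 0.6 2.5 -0.7 -4.87 1.12 0 255; 0 0 0 0 0 0 255; 0 0 0 0 0 0 255"
}}

```text
time: 18.72
position: [0.4971, -0.1612, 0.1275]
tool_rot: [2.289, 1.835, -0.351]
ft_force: [-0.4, 3.2, -1.7]
grip_width: 0.289
grip_force: 15.0
```

```bash
python3 - <<'E'
from h import *
st();mark();arb()
E
```

```text
t 18.72 p [ 0.4971 -0.1612  0.1275] yaw_y -12.6 z [-0.067 -0.29  -0.955] F [-0.4  3.2 -1.7] w 0.289 g 15.0 q [-0.56  0.16  0.67  1.92  0.22  1.14 -0.21]
side t 18.77 visible rim [-13. 137.]
  n 4 theta med 115.8 rng 110.8 117.4 r 0.0604 x -0.0031 pix [312.  195.5]
  centre y 0.06283679074865375 ztop 0.0617
side 16 [-0.0709  0.0024  0.1015] [-0.0778 -0.0058  0.0986] [-0.0647  0.0078  0.1065]
side 14 [0.0692 0.0021 0.1003] [ 0.0631 -0.0106  0.088 ] [0.077  0.0149 0.1052]
```

Call:
{"api": "move_arm", "payload": {
  "increments": "0 0 0 0 0 0 100; 0 0 0 0 0 0 100; 0 0 0 0 0 0 100; 0 0 0 0 0 0 100; 0 0 0 0 0 0 100; 0 0 0 0 0 0 100; 0 0 0 0 0 0 100; 0 0 0 0 0 0 100"
}}

```text
time: 19.48
position: [0.4968, -0.1633, 0.1283]
tool_rot: [2.289, 1.83, -0.353]
ft_force: [0.3, 0.7, 0.5]
grip_width: 0.604
grip_force: 0.0
```

Call:
{"api": "move_arm", "payload": {
  "increments": "0 0 0 0 0 0 100; 0 0 0 0 0 0 100; 0 0 0 0 0 0 100; 0 0 0 0 0 0 100; 0 0 0 0 0 0 100; 0 0 0 0 0 0 100; 0 0 0 0 0 0 100; 0 0 0 0 0 0 100"
}}

```text
time: 20.15
position: [0.4968, -0.1633, 0.1283]
tool_rot: [2.289, 1.83, -0.353]
ft_force: [-0.2, 0.1, -0.6]
grip_width: 0.61
grip_force: 0.0
```

```bash
python3 - <<'E'
from h import *
st();mark()
E
```

```text
t 20.15 p [ 0.4968 -0.1633  0.1283] yaw_y -12.7 z [-0.067 -0.293 -0.954] F [-0.2  0.1 -0.6] w 0.61 g 0.0 q [-0.56  0.16  0.67  1.92  0.23  1.14 -0.21]
side t 20.2 visible rim [-20. 135.]
  n 12 theta med 97.5 rng 93.9 106.0 r 0.0585 x -0.0004 pix [311.3 190.6]
  centre y 0.06340845772130958 ztop 0.0609
```

The wheel stopped at 97.5°, against a prediction of 98°. So the heavy side is down when the mark reads about 78°. I turn back 19.5° and hold.

Call:
{"api": "move_arm", "payload": {
  "increments": "0 0 0 0 0 0 255; 0 0 0 0 0 0 255; 0 0 0 0 0 0 255; 0 0 0 0 0 0 255; 0 0 0 0 0 0 255; 0 0 0 0 0 0 255; 0 0 0 0 0 0 255; -0.6 -2.5 0.7 4.87 -1.12 0 255"
}}

```text
time: 20.87
position: [0.497, -0.1616, 0.1278]
tool_rot: [2.332, 1.881, -0.259]
ft_force: [-1.1, -0.2, -3.3]
grip_width: 0.287
grip_force: 15.0
```

Call:
{"api": "move_arm", "payload": {
  "increments": "-0.6 -2.6 0.5 4.87 -1.12 0 255; -0.6 -2.6 0.2 4.87 -1.12 0 255; -0.6 -2.6 0 4.87 -1.12 0 255; 0 0 0 0 0 0 255; 0 0 0 0 0 0 255; 0 0 0 0 0 0 255; 0 0 0 0 0 0 255; 0 0 0 0 0 0 255"
}}

```text
time: 21.53
position: [0.4938, -0.1745, 0.1298]
tool_rot: [-2.433, -1.948, -0.046]
ft_force: [-3.0, -4.3, 3.6]
grip_width: 0.288
grip_force: 15.0
```

```bash
python3 - <<'E'
from h import *
st();mark();arb()
E
```

```text
t 21.53 p [ 0.4938 -0.1745  0.1298] yaw_y -12.6 z [ 0.007  0.038 -0.999] F [-3.  -4.3  3.6] w 0.288 g 15.0 q [-0.35  0.14  0.72  1.9  -0.15  1.15  0.21]
side t 21.58 visible rim [-29. 131.]
  n 24 theta med 75.0 rng 71.3 77.8 r 0.0593 x -0.0031 pix [312.  183.4]
  centre y 0.06413565380092696 ztop 0.0657
side 17 [-0.0705  0.0022  0.101 ] [-0.0773 -0.0039  0.0963] [-0.0637  0.0066  0.1052]
side 12 [ 0.0705 -0.0002  0.1001] [ 0.0637 -0.0083  0.0979] [0.076  0.0038 0.1029]
```

Call:
{"api": "move_arm", "payload": {
  "increments": "0 0 0 -2 0.5 0 255; 0 0 0 0 0 0 255; 0 0 0 0 0 0 255; 0 0 0 0 0 0 255; 0 0 0 0 0 0 255; 0 0 0 0 0 0 255; 0 0 0 0 0 0 255; 0 0 0 0 0 0 255"
}}

```text
time: 22.3
position: [0.4947, -0.1727, 0.1298]
tool_rot: [-2.449, -1.958, -0.01]
ft_force: [-1.9, 2.8, 4.2]
grip_width: 0.285
grip_force: 15.0
```

```bash
python3 - <<'E'
from h import *
st();mark();p=arb()
cv2.imwrite("pics/5.png",cv2.resize(p["frame"][90:270,230:410,::-1],(560,560)))
E
```

```text
t 22.3 p [ 0.4947 -0.1727  0.1298] yaw_y -12.7 z [ 0.001  0.009 -1.   ] F [-1.9  2.8  4.2] w 0.285 g 15.0 q [-0.37  0.14  0.72  1.9  -0.11  1.14  0.17]
side t 22.35 visible rim [-75. 137.]
  n 20 theta med 78.5 rng 75.3 82.3 r 0.0591 x -0.0016 pix [311.5 184.6]
  centre y 0.0633673308398294 ztop 0.0672
side 16 [-0.0697  0.0009  0.0999] [-0.0759 -0.0028  0.0956] [-0.0635  0.0052  0.1039]
side 12 [7.020e-02 1.000e-04 1.009e-01] [ 0.0643 -0.0146  0.0974] [0.0752 0.0069 0.1038]
```

View pics/5.png

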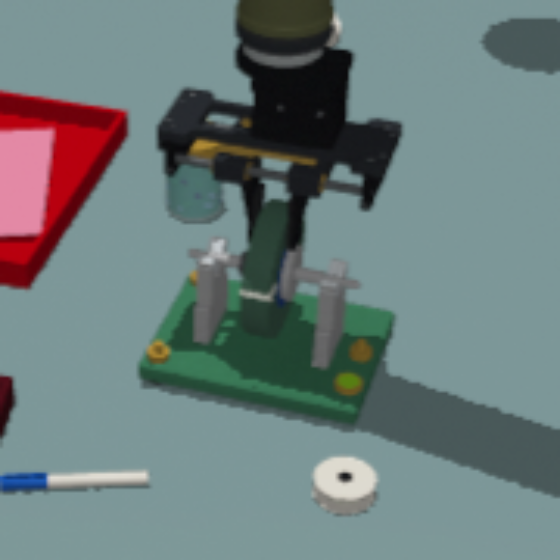

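The wheel is held and seated in both notches, with its mark at (258,293), which reads 78.5°. The reel, marker and jar have not moved. I'm handing in.

```bash
python3 -c "
from bench import ctrl
print(ctrl.close_job())"
```

```text
the job is handed in; nothing more can be done
None
```

I handed the job in at about 22 s of the 64 s; no verdict came back. The wheel is seated in both notches and held at 15 N, its heavy side straight down to within an estimated 3°, and I saw nothing else disturbed.

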